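# Walk a plaster mould round to the fence

### The arm

A 6-joint arm with a two-finger parallel gripper is mounted at the origin on the work surface. World frame = base frame: x ahead of the robot, y to its left, z up, the work surface at z = 0. Lengths are in m, angles in degrees, forces in N, time in s.
With the tool pointing down it reaches from about 0.3 to 0.75 m from the base axis. Payload 8.5 kg.
Tool frame: the origin (TCP) lies between the finger pads; the fingertips stand 25 mm ahead of it and the grasp point (between the pads) lies 6 mm ahead of it; z points along the fingers, y is the line along which they close (so a half turn about z gives the same grasp; the last joint's range is limited). The gripper opens to 88 mm and grips with 3 to 60 N. Pads are 18 mm wide; open, the fingers measure 123 mm over their backs; the gripper's body (75 mm by 187 mm) begins 45 mm behind the grasp point.
Start: joints at [-80.804, 21.807, 74.336, -0, 83.858, -12.336], TCP at [0.202, -0.512, 0.229] pointing down, gripper open.
Joint ranges: [-178.18, 178.18], [-50.72, 133.34], [12.68, 142.11], [-81.47, 261.47], [9.98, 163.14], [-165.26, 165.26]. Speed limits (degrees/s): [136.94, 136.94, 180, 180, 180, 180].

### API

Orientations are given as a 3x3 rotation matrix whose columns are the frame's x, y, z axes.
In Python, from station import arm gives the robot as it stands. The module is installed in compiled form; this text tells all that it offers.
- The arm moves only by the tool carry_out, never from a script. Its arguments are lists of equal length, an entry for each row: "delta_pos": the shift along the tool's x, y, z each as a share of 0.1 m, from -1 to 1, a list of three; "twist": the turn about the tool's z as a share of 180 degrees, from -1 to 1; "hand": the gripper's target within -1 to 1 (fully open at 1, half-way at 0, shut at -1). A call has 1 to 5 rows; each row is the pose to reach, as a shift and turn from the pose commanded when the call began, along the tool's axes at that moment, turning the shorter way round; what a row does not reach only later rows make up. A row lasts 1/12 s, in which the tool goes at most 41.7 mm and 7.16 degrees, less where a joint would pass 70% of its speed; a pose out of reach is approached as far as the arm can. A call with a number of a shift or a turn outside -1 to 1 is refused whole. A call with a gripper value outside its range is refused whole. The fingers move at their own pace and stop on an object; "squeeze" is the grip in N (left out, the last holds). Time passes only in rows, so rows that repeat a pose let the fingers close. It gives the time, the measured TCP pose, the force, the opening and the grip force at its end, in the units of the state.
- arm.state(): the state, without advancing time (a new reading comes with each control period).
- arm.read_camera(name): name is "scene" or "top" or "wrist"; returns the picture (400x640x3 uint8, red, green, blue); there is no depth.
- arm.camera_info(name): a dict with "fovy" (degrees; the focal length in pixels is half the picture's height over the tangent of half this angle, whatever the lens; pixels are square), "cx", "cy" (the principal point, pixels), "dist" ([k1, k2, p1, p2, k3] as OpenCV has them; the pictures are not rectified), "extrinsics" (4x4, takes a point from world to camera coordinates). Camera axes: x right, y up, looking along -z (the intrinsics and any distortion apply to the point x, -y, -z); pixel columns grow to the right and rows downward; lengths in m; the calibration is good to about 2 mm. A picture is of the moment at which its call begins: read the wrist's pose just before it. camera_info takes no time and is no camera call; for the wrist camera it gives the pose at the moment of the call.
- arm.finish_job(): hands the job in; it is judged then, once.
The state is a dict: "time": time; "q": joint angles; "joint_velocities": joint speeds; "tau": joint torques, N m; "eef_pos": TCP position; "ee_rot": TCP orientation; "force": force on the tool from outside, world axes, zero at the start; "wrist_torque": the same for the moment, N m; "width": opening from 0.0 (shut) to 1.0 (fully open); "grip_force": force on a finger pad.
Only numpy, scipy, OpenCV 4.12 (cv2) and the standard library are available. Lean on these libraries where they do the work, as an engineer would, in place of code of your own. Each camera call takes 0.05 s, during which the arm holds its last target. There are 200 camera calls.

### The job

Walk the heavy closed plaster mould round by pushing at its corners with the fingertips, a bit at a time, until one of its long sides (either will do) faces the timber fence, then push it up so that this side lies flat against the fence with the fence's red mark behind the middle third of that side. Only push it along the bench: never lift or tip it, and do not let a corner strike the fence while the mould still stands well askew. Leave everything else where it stands and finish clear of the mould.

Things in the scene. Friction and masses are not known exactly. Their poses are not given: they have to be found in the camera images.
- mould: closed plaster casting mould: cream block, 100 mm along its x, 160 mm along its y (long sides: the faces x = +-50 mm), 50 mm high, brown seam, two dark holes and four red dots on top. 0.7 to 1 kg, loose, too wide to grip; slides stiffly (up to 10 N), does not coast. Origin: centre of underside. Same after a half turn; starts 43 to 90 degrees off facing the fence, either sense
- fence: dark timber fence fixed to the bench, standing beyond the mould: 25 mm along its x, 400 mm along its y, 30 mm high, a 16 mm wide red mark across its middle (y = 0). Origin: centre of its underside; the working face is the plane x = -12.5 mm, and the mould is on that side (-x). It does not move, but its place and yaw differ from run to run
- figurine: white glazed figurine, 42 mm across, 88 mm high, loose, behind the fence; origin at the centre of its underside; leave alone
- jar: blue lidded jar, 50 mm across, 70 mm high, loose, behind the fence; origin at the centre of its underside; leave alone
- trimmer: loop trimming tool with a wooden handle lying on the bench, 140 mm long along its x, 30 mm wide, 20 mm high, loose, off the fence's left (+y) end; origin near its middle on the bench; leave alone
- cup: small terracotta cup, 60 mm across, 45 mm high, loose, off the fence's right (-y) end; origin at the centre of its underside; leave alone
- half: open half of another plaster mould, 120 x 100 mm (x, y), 31 mm high, loose, at the left; origin at the centre of its underside; leave alone
- pot: dark metal pot of wooden tools, 90 mm across, 200 mm high, loose, at the right; origin at the centre of its underside; leave alone
Not all that is in view belongs to the job. What is shaped like the mould but pink or yellow is not meant.

How it is judged:
By the outcome, as a careful person would: the job done as asked, in the order asked, and still so for the second after the job is handed in, with the robot touching nothing.
It also fails if it takes over 61 s, if anything falls off the work surface, if the arm or the gripper's body presses on something with over 40 N, if the wrist force passes 120 N, or if a joint passes its speed limit or range.

## Working session

There is one attempt and no reset: what is moved stays moved. The work goes in short steps, Python scripts to look and compute and a tool call to move; the robot and the scene stay as the last step left them, time stands still between calls to the robot, and variables do not carry over. Pictures are saved under pics/ and viewed, at most 10 in all, crops included, and the job is handed in when it is done.

Besides the shell and the picture viewer there is one more tool, called after ">>>" in YAML: its name, and indented under it one key for each argument. carry_out: Moves the arm, as the interface text tells. Shift numbers are shares of 0.1 m and turn numbers shares of 180 degrees, none past 1 either way. Its arguments: {"type":"object","properties":{"delta_pos":{"type":"array"},"twist":{"type":"array"},"hand":{"type":"array"},"squeeze":{"type":"number"}},"required":["delta_pos","twist","hand"]}

```bash
mkdir -p pics; cat > h.py <<'E'
import numpy as np, cv2
from station import arm
def pix2ray(name,uv,info=None):
    i=info or arm.camera_info(name); f=200/np.tan(np.radians(i['fovy']/2))
    K=np.array([[f,0,i['cx']],[0,f,i['cy']],[0,0,1]])
    p=cv2.undistortPoints(np.array(uv,float).reshape(-1,1,2),K,np.array(i['dist'])).reshape(-1,2)
    E=np.array(i['extrinsics']); R=E[:3,:3]
    return -R.T@E[:3,3], np.c_[p[:,0],-p[:,1],-np.ones(len(p))]@R
def onplane(name,uv,z,info=None):
    c,d=pix2ray(name,uv,info); return (c+d*((z-c[2])/d[:,2])[:,None])[:,:2]
def shot(name,fn=None):
    im=arm.read_camera(name)
    if fn: cv2.imwrite('pics/'+fn,cv2.cvtColor(im,cv2.COLOR_RGB2BGR))
    return im
E
python3 - <<'E'
from h import *
shot('top','top0.png');shot('scene','scene0.png')
for n in('top','scene'):
    i=arm.camera_info(n);print(n,i['fovy'],i['cx'],i['cy'],i['dist']);print(np.round(i['extrinsics'],3))
s=arm.state();print(s['time'],np.round(s['ee_rot'],3),s['eef_pos'])
E
```

```text
top 52.48053176314363 319.8518785504354 201.00950570120867 [-0.03684922  0.          0.          0.          0.        ]
[[-0.02  -1.    -0.017  0.014]
 [ 0.995 -0.022  0.096 -0.527]
 [-0.096 -0.015  0.995 -1.198]
 [ 0.     0.     0.     1.   ]]
scene 48.008485879616245 321.3325618386655 201.15666490295655 [0.00829166 0.         0.         0.         0.        ]
[[-0.834  0.552 -0.01   0.429]
 [-0.417 -0.618  0.666  0.169]
 [ 0.361  0.559  0.746 -1.5  ]
 [ 0.     0.     0.     1.   ]]
0.1 [[ 0.93   0.367 -0.   ]
 [ 0.367 -0.93   0.001]
 [ 0.    -0.001 -1.   ]] [ 0.20178445 -0.51138041  0.2284122 ]
```

View pics/top0.png

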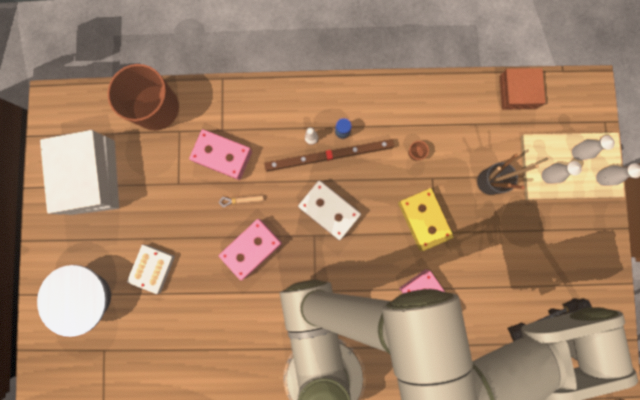

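View pics/scene0.png

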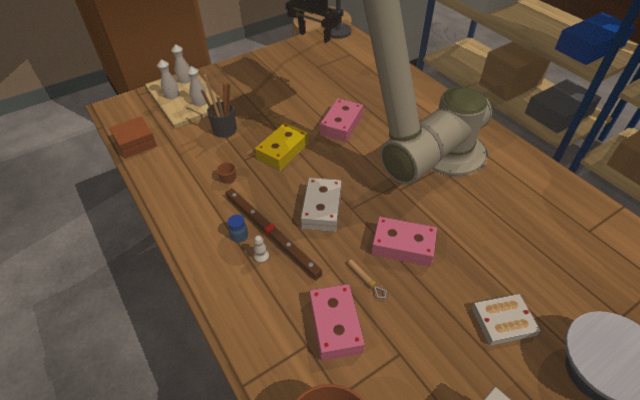

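The top view shows the cream mould at about (330,209) and the fence from (265,165) to (397,143) with its red mark at (329,154). There are pink decoys at (249,249) and (220,154), and a yellow one at (427,218). The scene view shows the mould at (322,203) and the red mark at (269,228).

```bash
cat >> h.py <<'E'
def big(mask,roi=None):
    m=mask.astype(np.uint8)
    cs,_=cv2.findContours(m,cv2.RETR_EXTERNAL,cv2.CHAIN_APPROX_NONE)
    return max(cs,key=cv2.contourArea)
def mould(name,im,roi,z=0.05):
    x0,y0,x1,y1=roi; hsv=cv2.cvtColor(im,cv2.COLOR_RGB2HSV)
    m=np.zeros(im.shape[:2],bool); m[y0:y1,x0:x1]=((hsv[...,1]<70)&(hsv[...,2]>150))[y0:y1,x0:x1]
    return big(m)
def dots(im,roi):
    x0,y0,x1,y1=roi; hsv=cv2.cvtColor(im,cv2.COLOR_RGB2HSV)
    m=((hsv[...,0]<6)|(hsv[...,0]>172))&(hsv[...,1]>110)&(hsv[...,2]>90)
    k=np.zeros_like(m);k[y0:y1,x0:x1]=m[y0:y1,x0:x1]
    n,_,st,c=cv2.connectedComponentsWithStats(k.astype(np.uint8))
    return [(st[j,4],*np.round(c[j],1)) for j in range(1,n) if st[j,4]>=3]
E
python3 - <<'E'
from h import *
im=shot('top'); sc=shot('scene')
print('mould dots top',dots(im,(290,170,370,250)))
print('mould dots scene',dots(sc,(290,165,350,240)))
print('mark',dots(im,(315,140,345,168)),dots(sc,(255,215,285,245)))
c=mould('top',im,(290,170,370,250)); r=cv2.minAreaRect(onplane('top',c.reshape(-1,2),.05).astype(np.float32)); print(r)
# fence
hsv=cv2.cvtColor(im,cv2.COLOR_RGB2HSV); m=np.zeros(im.shape[:2],bool); m[135:178,258:405]=(hsv[...,2]<115)[135:178,258:405]
c=big(cv2.morphologyEx(m.astype(np.uint8),cv2.MORPH_CLOSE,np.ones((5,5)))); print(cv2.minAreaRect(onplane('top',c.reshape(-1,2),.03).astype(np.float32)))
# heights by two view triangulation of mark & mould dots
def tri(a,b):
    c1,d1=pix2ray('top',[a]);c2,d2=pix2ray('scene',[b]);d1=d1[0];d2=d2[0]
    t=np.linalg.lstsq(np.c_[d1,-d2],c2-c1,rcond=None)[0];p=c1+t[0]*d1;q=c2+t[1]*d2
    return (p+q)/2,np.linalg.norm(p-q)
a=dots(im,(315,140,345,168));b=dots(sc,(255,215,285,245))
print(tri(max(a)[1:],max(b)[1:]))
for u in dots(im,(290,170,370,250)):
  for v in dots(sc,(290,165,350,240)):
    p,e=tri(u[1:],v[1:])
    if e<.006: print(u,v,np.round(p,4),round(e,4))
for n,i,r in(('t',im,(255,110,415,260)),('s',sc,(210,150,350,290))):
    x0,y0,x1,y1=r; cv2.imwrite(f'pics/{n}.png',cv2.resize(i[y0:y1,x0:x1,::-1],None,fx=4,fy=4,interpolation=cv2.INTER_CUBIC))
E
```

```text
mould dots top []
mould dots scene [(np.int32(4), np.float64(312.5), np.float64(180.5)), (np.int32(4), np.float64(335.5), np.float64(182.5)), (np.int32(6), np.float64(306.0), np.float64(213.5)), (np.int32(6), np.float64(331.0), np.float64(215.5))]
mark [(np.int32(55), np.float64(328.9), np.float64(154.5))] [(np.int32(48), np.float64(269.2), np.float64(227.3))]
((0.498027503490448, -0.023829422891139984), (0.16212040185928345, 0.10223235189914703), 49.63646697998047)
((0.6823623180389404, -0.12826979160308838), (0.026782646775245667, 0.18308448791503906), 9.127843856811523)
(array([ 0.66876276, -0.02806233,  0.03001218]), np.float64(0.0020837578876003178))
```

View pics/t.png

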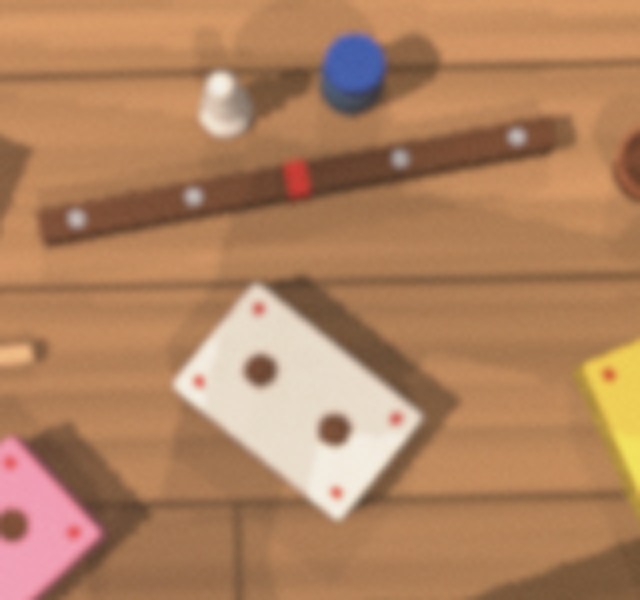

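The crop shows the fence bolts at (77,218), (194,197), (401,158) and (517,136). The mould corners are at (258,285), (175,380), (337,520) and (422,417), so it stands clear of the fence and needs about +50° of turn.

```bash
python3 - <<'E'
from h import *
b=np.array([(77,218),(194,197),(401,158),(517,136)])/4+[255,110]-.4
p=onplane('top',b,.03);d=p[-1]-p[0];print(p,'t angle',np.degrees(np.arctan2(-d[1],-d[0])))
a=onplane('top',[(328.9,154.5)],.03);print('mark',a)
c=np.array([(258,308),(198,381),(396,418),(336,492)])/4+[255,110]-.4
q=onplane('top',c,.05);print(q,q.mean(0));e=q[0]-q[2];print(np.linalg.norm(e),np.degrees(np.arctan2(e[1],e[0])))
s=(np.array([(312.5,180.5),(335.5,182.5),(306,213.5),(331,215.5)]))
print(onplane('scene',s,.05),onplane('scene',s,.05).mean(0)) 
E
```

```text
[[ 0.64230815  0.14036753]
 [ 0.65633855  0.05115943]
 [ 0.68271978 -0.10668366]
 [ 0.69772312 -0.19532685]] t angle 99.37360438865582
mark [[ 0.66788703 -0.02747103]]
[[ 0.56760853  0.00394726]
 [ 0.51428331  0.04933972]
 [ 0.48379755 -0.09588506]
 [ 0.43045957 -0.05045772]] [ 0.49903724 -0.02326395]
0.13034865837155019 49.98595299807453
[[ 0.48111856 -0.09776855]
 [ 0.42890394 -0.05240318]
 [ 0.56609977  0.00067172]
 [ 0.51219875  0.04582184]] [ 0.49708025 -0.02591954]
```

>>> carry_out:
  delta_pos:
    - [0,0,0]
    - [0,0,0]
  twist: [0.04,0.069]
  hand: [-1,-1]

```text
time: 0.37
eef_pos: [0.2018, -0.5115, 0.2287]
ee_rot: [[0.988, 0.153, -0.0], [0.153, -0.988, 0.0], [0.0, -0.0, -1.0]]
force: [0.4, -0.5, -0.3]
width: 0.873
grip_force: 0.0
```

>>> carry_out:
  delta_pos:
    - [0.13,-0.23,0]
    - [0.27,-0.46,0]
    - [0.4,-0.69,0]
    - [0.54,-0.91,0]
  twist: [0,0,0,0]
  hand: [-1,-1,-1,-1]

```text
time: 0.7
eef_pos: [0.2409, -0.4119, 0.2287]
ee_rot: [[0.987, 0.158, -0.0], [0.158, -0.987, 0.001], [-0.0, -0.001, -1.0]]
force: [0.9, -0.2, 0.3]
width: 0.572
grip_force: 0.0
```

>>> carry_out:
  delta_pos:
    - [0.13,-0.23,0]
    - [0.27,-0.46,0]
    - [0.4,-0.69,0]
    - [0.54,-0.91,0]
  twist: [0,0,0,0]
  hand: [-1,-1,-1,-1]

```text
time: 1.03
eef_pos: [0.2798, -0.3134, 0.2289]
ee_rot: [[0.987, 0.158, -0.0], [0.158, -0.987, 0.0], [-0.0, -0.0, -1.0]]
force: [-0.1, -0.4, 1.5]
width: 0.27
grip_force: 0.0
```

>>> carry_out:
  delta_pos:
    - [0.13,-0.23,0]
    - [0.27,-0.46,0]
    - [0.4,-0.69,0]
    - [0.54,-0.91,0]
  twist: [0,0,0,0]
  hand: [-1,-1,-1,-1]

```text
time: 1.37
eef_pos: [0.3187, -0.215, 0.229]
ee_rot: [[0.987, 0.158, -0.0], [0.158, -0.987, 0.0], [-0.0, -0.0, -1.0]]
force: [0.8, -0.2, -0.7]
width: 0.007
grip_force: 0.0
```

>>> carry_out:
  delta_pos:
    - [0.13,-0.23,0]
    - [0.27,-0.46,0]
    - [0.4,-0.69,0]
    - [0.54,-0.91,0]
  twist: [0,0,0,0]
  hand: [-1,-1,-1,-1]

```text
time: 1.7
eef_pos: [0.3576, -0.1166, 0.229]
ee_rot: [[0.987, 0.158, 0.0], [0.158, -0.987, 0.0], [0.0, -0.0, -1.0]]
force: [-0.0, -0.3, 0.6]
width: 0.005
grip_force: 0.0
```

>>> carry_out:
  delta_pos:
    - [0.13,-0.23,0]
    - [0.27,-0.46,0]
    - [0.4,-0.69,0]
    - [0.54,-0.91,0]
  twist: [0,0,0,0]
  hand: [-1,-1,-1,-1]

```text
time: 2.03
eef_pos: [0.3965, -0.0182, 0.229]
ee_rot: [[0.987, 0.158, -0.0], [0.158, -0.987, -0.0], [-0.0, 0.0, -1.0]]
force: [0.1, -0.1, -0.3]
width: 0.005
grip_force: 0.0
```

>>> carry_out:
  delta_pos:
    - [0,0,0.25]
    - [0,0,0.5]
    - [0,0,0.75]
    - [0,0,1]
  twist: [0,0,0,0]
  hand: [-1,-1,-1,-1]

```text
time: 2.37
eef_pos: [0.3963, -0.0193, 0.128]
ee_rot: [[0.987, 0.159, 0.001], [0.159, -0.987, -0.0], [0.001, 0.0, -1.0]]
force: [-0.5, -0.2, -1.2]
width: 0.004
grip_force: 0.0
```

>>> carry_out:
  delta_pos:
    - [0,0,0.25]
    - [0,0,0.5]
    - [0,0,0.75]
    - [0,0,0.91]
    - [0,0,0.91]
  twist: [0,0,0,0,0]
  hand: [-1,-1,-1,-1,-1]

```text
time: 2.78
eef_pos: [0.3951, -0.0192, 0.0358]
ee_rot: [[0.987, 0.158, -0.005], [0.158, -0.987, 0.002], [-0.005, -0.003, -1.0]]
force: [-1.3, -0.1, 0.4]
width: -0.002
grip_force: 0.0
```

>>> carry_out:
  delta_pos:
    - [0.04,0.05,0]
    - [0.09,0.1,0]
    - [0.13,0.15,0]
    - [0.18,0.2,0]
    - [0.22,0.25,0]
  twist: [0,0,0,0,0]
  hand: [-1,-1,-1,-1,-1]

```text
time: 3.2
eef_pos: [0.4177, -0.0387, 0.0391]
ee_rot: [[0.987, 0.159, -0.01], [0.159, -0.987, 0.005], [-0.01, -0.006, -1.0]]
force: [-26.8, 11.4, 35.5]
width: 0.006
grip_force: 17.9
```

```bash
python3 - <<'E'
from h import *
im=shot('top','t1.png');cv2.imwrite('pics/t1c.png',cv2.resize(im[110:310,225:425,::-1],None,fx=3,fy=3,interpolation=cv2.INTER_CUBIC))
sc=shot('scene');print(dots(sc,(270,160,350,250)))
E
```

```text
[(np.int32(5), np.float64(309.2), np.float64(181.4)), (np.int32(5), np.float64(332.8), np.float64(181.6)), (np.int32(6), np.float64(306.0), np.float64(214.5)), (np.int32(5), np.float64(331.2), np.float64(215.4)), (np.int32(23), np.float64(271.6), np.float64(226.4))]
```

View pics/t1c.png

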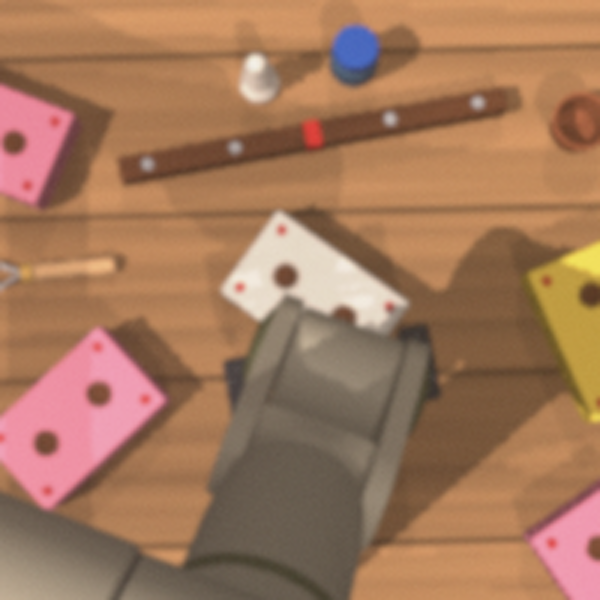

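The mould has turned a little. The gripper is over its near-right corner, with dots at (282,230), (239,287) and (390,307). The upward force is odd, so I'll check the state and back off slightly.

```bash
python3 - <<'E'
from h import *
s=arm.state();print({k:np.round(s[k],3) for k in('time','eef_pos','force','wrist_torque','width','grip_force')})
w=shot('wrist','w1.png'); im=shot('top')
sc=shot('scene')
d=dots(sc,(300,160,350,250)); q=onplane('scene',[x[1:] for x in d if x[1]>300],.05);print(q,q.mean(0))
cv2.imwrite('pics/s1.png',cv2.resize(sc[120:270,250:400,::-1],None,fx=4,fy=4,interpolation=cv2.INTER_CUBIC))
E
```

```text
{'time': np.float64(3.3), 'eef_pos': array([ 0.419, -0.04 ,  0.039]), 'force': array([-20.602,   6.535,  28.013]), 'wrist_torque': array([ 0.918,  3.089, -0.034]), 'width': np.float64(0.002), 'grip_force': np.float64(14.342)}
[[ 0.49131461 -0.10013069]
 [ 0.43391359 -0.05929803]
 [ 0.56804921  0.00376672]
 [ 0.51153177  0.04583344]] [ 0.5012023  -0.02745714]
```

View pics/s1.png

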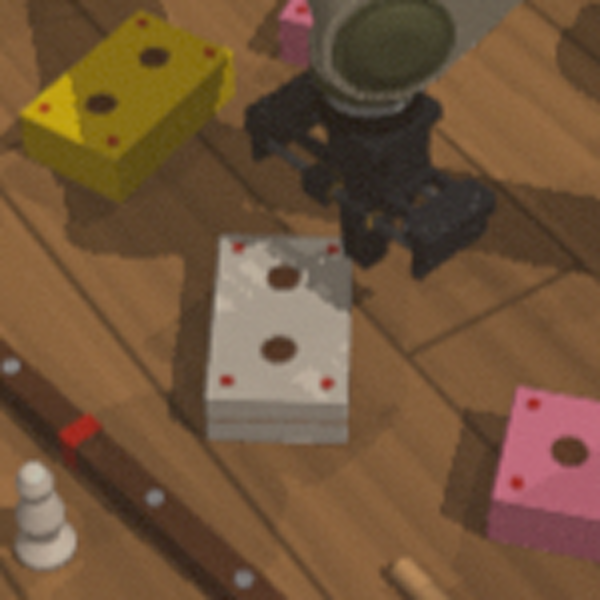

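View pics/w1.png

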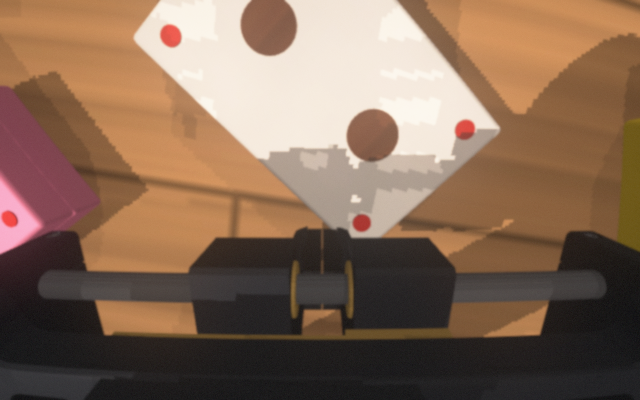

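The scene crop shows the fingers against the mould's near-right corner with nothing resting on top of it. The wrist view shows the closed finger at (322,235) touching just beside the corner dot (361,222). The upward force is probably the finger's taper on the top edge or friction. I'll back off, raise a little and push again.

>>> carry_out:
  delta_pos:
    - [-0.04,-0.04,0]
    - [-0.06,-0.07,-0.05]
    - [-0.06,-0.07,-0.1]
    - [-0.06,-0.07,-0.1]
  twist: [0,0,0,0]
  hand: [-1,-1,-1,-1]

```text
time: 3.78
eef_pos: [0.4161, -0.0353, 0.0493]
ee_rot: [[0.987, 0.158, 0.003], [0.158, -0.987, -0.001], [0.003, 0.001, -1.0]]
force: [1.2, -0.3, 0.2]
width: 0.006
grip_force: 0.0
```

>>> carry_out:
  delta_pos:
    - [0.03,0.035,0]
    - [0.06,0.07,0]
    - [0.09,0.105,0]
    - [0.12,0.14,0]
  twist: [0,0,0,0]
  hand: [-1,-1,-1,-1]

```text
time: 4.12
eef_pos: [0.4297, -0.0473, 0.0478]
ee_rot: [[0.987, 0.158, -0.0], [0.158, -0.987, 0.0], [-0.0, -0.0, -1.0]]
force: [-0.5, 0.2, -0.2]
width: 0.003
grip_force: 0.0
```

>>> carry_out:
  delta_pos:
    - [0,0,0]
  twist: [0]
  hand: [-1]

```text
time: 4.2
eef_pos: [0.43, -0.0475, 0.0478]
ee_rot: [[0.987, 0.158, 0.0], [0.158, -0.987, -0.0], [0.0, 0.0, -1.0]]
force: [0.2, -0.7, 0.2]
width: 0.007
grip_force: 0.0
```

```bash
cat >> h.py <<'E'
th=np.radians(9.25);N=np.array([np.cos(th),np.sin(th)]);T=np.array([-np.sin(th),np.cos(th)])
def where(im=None):
    sc=shot('scene') if im is None else im
    d=sorted(x for x in dots(sc,(225,150,375,300)) if x[0]<14)
    q=onplane('scene',[x[1:] for x in d],.05)+[.001,.0013]  # align with top view
    print('dots',len(q)); nt=np.c_[q@N,q@T]; print('nt',np.round(nt,4).tolist())
    if len(q)==4:
        c=nt.mean(0); r=cv2.minAreaRect(nt.astype(np.float32)*1000); print('centre nt',np.round(c,4),'rect',np.round(r[1],1),round(r[2],1))
    p=np.array(arm.state()['eef_pos']);print('tcp nt',np.round([p[:2]@N,p[:2]@T],4),'z',round(p[2],4),'face n',round(float(np.array([.6683,-.0278])@N-.0125),4),'mark t',round(float(np.array([.6683,-.0278])@T),4))
E
python3 - <<'E'
from h import *
sc=shot('scene');where(sc)
w=shot('wrist','w2.png')
E
```

```text
dots 3
nt [[0.47, -0.1767], [0.5134, -0.0359], [0.5625, -0.0865]]
tcp nt [ 0.4163 -0.1156] z 0.0477 face n 0.6426 mark t -0.1349
```

View pics/w2.png

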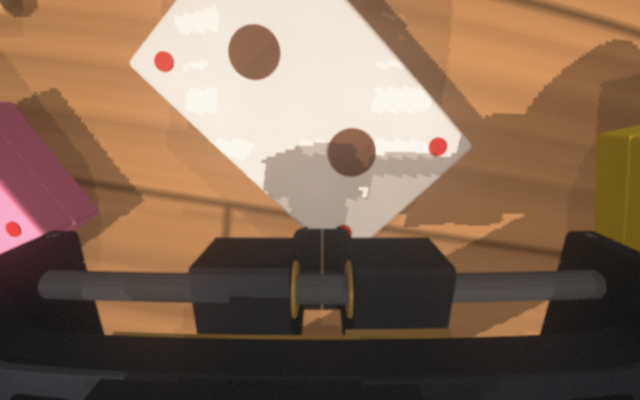

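The wrist view shows the finger at (322,235) hiding the near dot, while force reads zero and the mould hasn't moved. I'll check where the tip really is by projecting it into both views.

```bash
cat >> h.py <<'E'
def proj(name,P):
    i=arm.camera_info(name); f=200/np.tan(np.radians(i['fovy']/2)); E=np.array(i['extrinsics'])
    K=np.array([[f,0,i['cx']],[0,f,i['cy']],[0,0,1]]); c=np.asarray(P,float)@E[:3,:3].T+E[:3,3]; c=c*[1,-1,-1]
    return cv2.projectPoints(c.reshape(-1,1,3),np.zeros(3),np.zeros(3),K,np.array(i['dist']))[0].reshape(-1,2)
E
python3 - <<'E'
from h import *
s=arm.state();p=np.array(s['eef_pos']);R=np.array(s['ee_rot'])
tips=[p+R[:,2]*a for a in(.025,.006,-.04)]
print('scene',proj('scene',tips).round(1).tolist());print('wrist',proj('wrist',tips).round(1).tolist())
print('s1 tip',((proj('scene',[[.419,-.04,.014]])-[250,120])*4).round())
w=shot('wrist')
print('wrist dots',dots(w,(0,0,640,260)))
i=arm.camera_info('wrist')
d=[x for x in dots(w,(110,0,520,260)) if x[0]>30];q=onplane('wrist',[x[1:] for x in d],.05);print(np.c_[q@N,q@T].round(4))
u=w[205:300,260:390,::-1];sc=shot('scene')[130:230,290:400,::-1]
cv2.imwrite('pics/c3.png',np.hstack([cv2.resize(u,(400,300)),cv2.resize(sc,(400,300))]))
E
```

```text
scene [[336.4, 189.9], [336.4, 185.6], [336.7, 174.6]]
wrist [[321.6, 222.5], [321.6, 233.6], [321.6, 273.3]]
s1 tip [[361. 288.]]
wrist dots [(np.int32(296), np.float64(164.0), np.float64(60.4)), (np.int32(6903), np.float64(38.5), np.float64(177.3)), (np.int32(249), np.float64(438.1), np.float64(145.8)), (np.int32(197), np.float64(13.4), np.float64(228.4)), (np.int32(60), np.float64(346.5), np.float64(228.6))]
[[ 0.5126 -0.0363]
 [ 0.4692 -0.1773]
 [ 0.4223 -0.1293]]
```

View pics/c3.png

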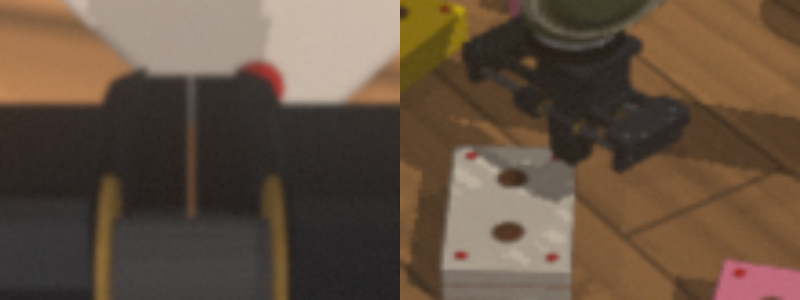

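The tip appears to sit on or above the mould's top, so it reaches less far than I assumed. I'll back off and feel for the bench with small steps.

>>> carry_out:
  delta_pos:
    - [0,0,-0.15]
    - [-0.2,-0.1,-0.2]
    - [-0.4,-0.2,-0.2]
    - [-0.4,-0.2,0.1]
    - [-0.4,-0.2,0.15]
  twist: [0,0,0,0,0]
  hand: [-1,-1,-1,-1,-1]

```text
time: 4.82
eef_pos: [0.3848, -0.0326, 0.0315]
ee_rot: [[0.987, 0.158, -0.003], [0.158, -0.987, 0.001], [-0.002, -0.001, -1.0]]
force: [-0.5, 0.1, 0.0]
width: 0.005
grip_force: 0.0
```

>>> carry_out:
  delta_pos:
    - [0,0,0.01]
    - [0,0,0.03]
    - [0,0,0.05]
    - [0,0,0.05]
  twist: [0,0,0,0]
  hand: [-1,-1,-1,-1]

```text
time: 5.15
eef_pos: [0.3869, -0.0335, 0.0281]
ee_rot: [[0.987, 0.158, 0.0], [0.158, -0.987, -0.0], [0.0, 0.0, -1.0]]
force: [-0.8, 0.2, 0.1]
width: 0.005
grip_force: 0.0
```

```bash
python3 - <<'E'
from h import *
s=arm.state();p=np.array(s['eef_pos']);R=np.array(s['ee_rot']);print(p,np.round(s['force'],1))
for a in(.025,.012,0,-.012):print(a,proj('scene',[p+R[:,2]*a]).round(1),proj('wrist',[p+R[:,2]*a+R[:,0]*.009]).round(1))
where()
im=arm.read_camera('scene');cv2.imwrite('pics/s4.png',cv2.resize(im[110:250,270:410,::-1],None,fx=4,fy=4,interpolation=cv2.INTER_CUBIC))
E
```

```text
[ 0.38690195 -0.03349802  0.02810137] [-0.8  0.2  0.1]
0.025 [[350.1 191.3]] [[321.5 209.7]]
0.012 [[350.2 188.4]] [[321.5 216.2]]
0 [[350.4 185.7]] [[321.5 223.1]]
-0.012 [[350.5 182.9]] [[321.5 231.1]]
dots 4
nt [[0.4697, -0.1758], [0.4197, -0.1287], [0.5134, -0.0359], [0.5625, -0.0865]]
centre nt [ 0.4913 -0.1067] rect [131.9  70.5] 44.1
tcp nt [ 0.3764 -0.0952] z 0.0282 face n 0.6426 mark t -0.1349
```

View pics/s4.png

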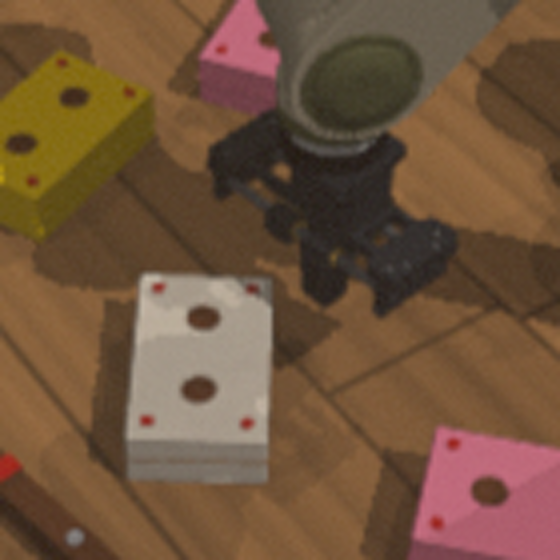

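The tip at crop (325,303), full-frame (351,186), matches a point about 0 mm ahead of the TCP rather than 25 mm. I'll also check the body height at the bracket corner (385,310), then lower further.

```bash
python3 - <<'E'
from h import *
s=arm.state();p=np.array(s['eef_pos']);R=np.array(s['ee_rot'])
for x in(-.037,.037):
  for a in(.0,-.02,-.04,-.06):
    print(x,a,((proj('scene',[p+R[:,2]*a+R[:,0]*x-R[:,1]*.0935, p+R[:,2]*a+R[:,0]*x+R[:,1]*.0935])-[270,110])*4).round().tolist())
for a in(-.01,0,.01,.025): print(a,((proj('scene',[p+R[:,2]*a+R[:,0]*x+R[:,1]*y for x in(-.009,.009) for y in (-.0175,.0175)])-[270,110])*4).round().tolist())
E
```

```text
-0.037 0.0 [[447.0, 345.0], [271.0, 217.0]]
-0.037 -0.02 [[449.0, 326.0], [271.0, 198.0]]
-0.037 -0.04 [[452.0, 307.0], [272.0, 179.0]]
-0.037 -0.06 [[455.0, 288.0], [272.0, 160.0]]
0.037 0.0 [[377.0, 396.0], [202.0, 262.0]]
0.037 -0.02 [[379.0, 378.0], [202.0, 244.0]]
0.037 -0.04 [[381.0, 359.0], [201.0, 225.0]]
0.037 -0.06 [[383.0, 340.0], [201.0, 205.0]]
-0.01 [[347.0, 300.0], [314.0, 275.0], [330.0, 312.0], [297.0, 287.0]]
0 [[347.0, 309.0], [314.0, 285.0], [330.0, 321.0], [297.0, 296.0]]
0.01 [[346.0, 318.0], [313.0, 294.0], [329.0, 330.0], [297.0, 305.0]]
0.025 [[345.0, 331.0], [313.0, 307.0], [328.0, 343.0], [296.0, 319.0]]
```

>>> carry_out:
  delta_pos:
    - [0,0,0.03]
    - [0,0,0.06]
    - [0,0,0.06]
  twist: [0,0,0]
  hand: [-1,-1,-1]

```text
time: 5.5
eef_pos: [0.3863, -0.0333, 0.0216]
ee_rot: [[0.987, 0.158, -0.001], [0.158, -0.987, 0.0], [-0.001, -0.0, -1.0]]
force: [-0.5, 0.5, -0.3]
width: 0.008
grip_force: 0.0
```

>>> carry_out:
  delta_pos:
    - [0,0,0.03]
    - [0,0,0.07]
    - [0,0,0.11]
    - [0,0,0.11]
  twist: [0,0,0,0]
  hand: [-1,-1,-1,-1]

```text
time: 5.83
eef_pos: [0.3861, -0.0332, 0.0102]
ee_rot: [[0.987, 0.158, -0.001], [0.158, -0.987, 0.0], [-0.001, -0.001, -1.0]]
force: [-0.6, -0.3, -0.2]
width: 0.006
grip_force: 0.0
```

>>> carry_out:
  delta_pos:
    - [0,0,0.03]
    - [0,0,0.06]
    - [0,0,0.09]
    - [0,0,0.09]
  twist: [0,0,0,0]
  hand: [-1,-1,-1,-1]

```text
time: 6.17
eef_pos: [0.3862, -0.0333, 0.0015]
ee_rot: [[0.987, 0.158, -0.001], [0.158, -0.987, 0.0], [-0.001, -0.0, -1.0]]
force: [-0.7, -0.5, -0.3]
width: 0.003
grip_force: 0.0
```

The reach is confirmed: no touch at TCP z 0.0015, so the tip is about 1 cm above the bench there. Now I'll push the side near the corner at the proper height.

>>> carry_out:
  delta_pos:
    - [0.05,-0.05,0]
    - [0.09,-0.09,0]
    - [0.15,-0.02,0]
    - [0.22,0.04,0]
  twist: [0,0,0,0]
  hand: [-1,-1,-1,-1]

```text
time: 6.5
eef_pos: [0.4096, -0.0339, 0.0021]
ee_rot: [[0.987, 0.16, 0.0], [0.16, -0.987, -0.0], [0.0, 0.0, -1.0]]
force: [-0.3, -0.5, 0.7]
width: 0.002
grip_force: 0.0
```

>>> carry_out:
  delta_pos:
    - [0.03,0.03,0]
    - [0.06,0.06,0]
    - [0.09,0.09,0]
    - [0.12,0.12,0]
  twist: [0,0,0,0]
  hand: [-1,-1,-1,-1]

```text
time: 6.83
eef_pos: [0.421, -0.0435, 0.0018]
ee_rot: [[0.987, 0.158, -0.004], [0.158, -0.987, 0.001], [-0.004, -0.002, -1.0]]
force: [-9.4, 1.2, 5.6]
width: 0.002
grip_force: 4.0
```

```bash
python3 -c "
from h import *
where();print(arm.state()['force'])"
```

```text
dots 7
nt [[0.4833, -0.1829], [0.4293, -0.1372], [0.5673, -0.081], [0.5136, -0.0365], [0.5096, 0.1196], [0.5206, 0.1298], [0.4947, 0.1069]]
tcp nt [ 0.4094 -0.1114] z 0.0018 face n 0.6426 mark t -0.1349
[-5.86168137 -1.16140341  1.99161586]
```

```bash
sed -i "s/if x\[0\]<14)/if x[0]<14 and x[2]<=300)/; s/    print('dots',len(q)); nt=np.c_\[q@N,q@T\];/    nt=np.c_[q@N,q@T]; nt=nt[nt[:,1]<.03];q=nt;/" h.py; grep -n "nt=np" h.py
```

```text
34:    nt=np.c_[q@N,q@T]; nt=nt[nt[:,1]<.03];q=nt; print('nt',np.round(nt,4).tolist())
```

>>> carry_out:
  delta_pos:
    - [0.04,0.03,0]
    - [0.08,0.06,0]
    - [0.12,0.09,0]
    - [0.15,0.12,0]
  twist: [0,0,0,0]
  hand: [-1,-1,-1,-1]

```text
time: 7.22
eef_pos: [0.4383, -0.0533, 0.0018]
ee_rot: [[0.987, 0.158, -0.003], [0.158, -0.987, 0.001], [-0.003, -0.001, -1.0]]
force: [-4.8, 0.8, 3.8]
width: 0.005
grip_force: 3.1
```

>>> carry_out:
  delta_pos:
    - [0.04,0.03,0]
    - [0.08,0.06,0]
    - [0.12,0.08,0]
    - [0.16,0.1,0]
  twist: [0,0,0,0]
  hand: [-1,-1,-1,-1]

```text
time: 7.55
eef_pos: [0.4557, -0.0609, 0.0018]
ee_rot: [[0.987, 0.158, -0.003], [0.158, -0.987, 0.001], [-0.003, -0.001, -1.0]]
force: [-7.0, -2.0, 3.4]
width: 0.002
grip_force: 3.2
```

```bash
python3 -c "
from h import *
where();print(arm.state()['force'])"
```

```text
nt [[0.4632, -0.1571], [0.5278, -0.1856], [0.5823, -0.069], [0.5182, -0.0398]]
centre nt [ 0.5229 -0.1129] rect [130.2  70.6] 65.0
tcp nt [ 0.441  -0.1339] z 0.0019 face n 0.6426 mark t -0.1349
[-3.45891183 -1.91581866  1.21580263]
```

>>> carry_out:
  delta_pos:
    - [-0.08,0.0,0]
    - [-0.1,0.12,0]
    - [-0.06,0.14,0]
    - [-0.01,0.15,0]
  twist: [0,0,0,0]
  hand: [-1,-1,-1,-1]

```text
time: 7.93
eef_pos: [0.4576, -0.0761, 0.0019]
ee_rot: [[0.988, 0.157, -0.001], [0.157, -0.988, 0.0], [-0.001, -0.0, -1.0]]
force: [-4.7, -2.9, 2.1]
width: 0.008
grip_force: 2.6
```

>>> carry_out:
  delta_pos:
    - [0.04,0.02,0]
    - [0.08,0.04,0]
    - [0.12,0.06,0]
    - [0.16,0.07,0]
  twist: [0,0,0,0]
  hand: [-1,-1,-1,-1]

```text
time: 8.27
eef_pos: [0.4748, -0.0798, 0.0019]
ee_rot: [[0.987, 0.158, -0.001], [0.158, -0.987, 0.0], [-0.001, -0.0, -1.0]]
force: [-6.0, -3.0, 1.8]
width: 0.006
grip_force: 2.8
```

```bash
python3 -c "
from h import *
where();print(arm.state()['force'])"
```

```text
nt [[0.4852, -0.1615], [0.5524, -0.1813], [0.5885, -0.057], [0.5225, -0.0364]]
centre nt [ 0.5371 -0.1091] rect [130.5  70.1] 73.4
tcp nt [ 0.4566 -0.1554] z 0.002 face n 0.6426 mark t -0.1349
[-3.40161107 -2.41391486  0.28315909]
```

>>> carry_out:
  delta_pos:
    - [0.05,0.01,0]
    - [0.1,0.02,0]
    - [0.15,0.03,0]
    - [0.2,0.04,0]
    - [0.23,0.04,0]
  twist: [0,0,0,0,0]
  hand: [-1,-1,-1,-1,-1]

```text
time: 8.73
eef_pos: [0.4986, -0.0803, 0.0019]
ee_rot: [[0.987, 0.158, -0.0], [0.158, -0.987, -0.0], [-0.0, 0.0, -1.0]]
force: [-4.1, -3.8, -0.1]
width: 0.004
grip_force: 2.2
```

```bash
python3 -c "
from h import *
where();print(arm.state()['force'])"
```

```text
nt [[0.5769, -0.1722], [0.5061, -0.1645], [0.5951, -0.0446], [0.5254, -0.0342]]
centre nt [ 0.5509 -0.1039] rect [131.7  71.2] 81.6
tcp nt [ 0.4797 -0.1594] z 0.0019 face n 0.6426 mark t -0.1349
[-1.60514179 -1.27256167 -0.01655914]
```

>>> carry_out:
  delta_pos:
    - [-0.2,0,0]
    - [-0.3,0,0]
    - [-0.3,0,-0.4]
    - [-0.3,0,-0.8]
    - [-0.3,0,-0.9]
  twist: [0,0,0,0,0]
  hand: [-1,-1,-1,-1,-1]

```text
time: 9.2
eef_pos: [0.4708, -0.0854, 0.0967]
ee_rot: [[0.987, 0.159, 0.008], [0.159, -0.987, -0.003], [0.007, 0.004, -1.0]]
force: [0.5, -0.5, 0.4]
width: 0.002
grip_force: 0.0
```

```bash
python3 -c "
from h import *
im=cv2.imread('pics/top0.png')
q=onplane('top',[(265,198),(265,201)],.015);print('trimmer tip nt',np.c_[q@N,q@T])
where();print(arm.state()['force'])"
```

```text
trimmer tip nt [[0.56129081 0.08115742]
 [0.55222182 0.08270198]]
nt [[0.5773, -0.1731], [0.5951, -0.0446], [0.5077, -0.1627], [0.5254, -0.0342]]
centre nt [ 0.5513 -0.1036] rect [130.4  70.5] 82.1
tcp nt [ 0.451 -0.16 ] z 0.0964 face n 0.6426 mark t -0.1349
[ 0.6593461  -0.31042952  0.88431374]
```

>>> carry_out:
  delta_pos:
    - [0.13,-0.21,0]
    - [0.26,-0.42,0]
    - [0.4,-0.64,0]
    - [0.53,-0.85,0]
  twist: [0,0,0,0]
  hand: [-1,-1,-1,-1]

```text
time: 9.58
eef_pos: [0.5078, 0.0089, 0.0911]
ee_rot: [[0.987, 0.158, -0.0], [0.158, -0.987, 0.001], [-0.0, -0.001, -1.0]]
force: [-0.1, -0.1, -0.3]
width: 0.003
grip_force: 0.0
```

>>> carry_out:
  delta_pos:
    - [0.13,-0.21,0]
    - [0.26,-0.42,0]
    - [0.4,-0.64,0]
    - [0.53,-0.85,0]
    - [0.53,-0.85,0]
  twist: [0,0,0,0,0]
  hand: [-1,-1,-1,-1,-1]

```text
time: 10.0
eef_pos: [0.5472, 0.1032, 0.0908]
ee_rot: [[0.987, 0.162, 0.0], [0.162, -0.987, 0.001], [0.0, -0.001, -1.0]]
force: [-0.8, 0.4, -0.4]
width: 0.005
grip_force: 0.0
```

>>> carry_out:
  delta_pos:
    - [0,0,0.22]
    - [0,0,0.45]
    - [0,0,0.68]
    - [0,0,0.9]
    - [0,0,0.9]
  twist: [0,0,0,0,0]
  hand: [-1,-1,-1,-1,-1]

```text
time: 10.42
eef_pos: [0.5438, 0.0994, -0.0022]
ee_rot: [[0.987, 0.158, -0.008], [0.158, -0.987, 0.0], [-0.007, -0.002, -1.0]]
force: [-0.7, 0.1, -0.1]
width: 0.001
grip_force: 0.0
```

```bash
python3 -c "
from h import *
where();print(arm.state()['force'])"
```

```text
nt [[0.5081, -0.1626], [0.5779, -0.1732], [0.5957, -0.0447]]
tcp nt [0.5538 0.0105] z -0.0 face n 0.6426 mark t -0.1349
[ 0.51288483 -0.30415076  0.31831745]
```

>>> carry_out:
  delta_pos:
    - [0,0.08,0]
    - [0,0.15,0]
    - [0,0.22,0]
    - [0,0.29,0]
    - [0,0.35,0]
  twist: [0,0,0,0,0]
  hand: [-1,-1,-1,-1,-1]

```text
time: 10.88
eef_pos: [0.5522, 0.0648, 0.003]
ee_rot: [[0.988, 0.158, 0.001], [0.158, -0.988, 0.001], [0.001, -0.001, -1.0]]
force: [-1.2, 7.2, 1.5]
width: 0.005
grip_force: 3.4
```

```bash
python3 -c "
from h import *
where();print(arm.state()['force'])"
```

```text
nt [[0.5089, -0.1828], [0.5791, -0.1908], [0.5945, -0.0626]]
tcp nt [ 0.5556 -0.0259] z 0.003 face n 0.6426 mark t -0.1349
[-1.12577395  2.45230841  1.32347874]
```

>>> carry_out:
  delta_pos:
    - [0,0.04,0]
    - [0,0.08,0]
    - [0,0.12,0]
    - [0,0.12,0]
  twist: [0,0,0,0]
  hand: [-1,-1,-1,-1]

```text
time: 11.27
eef_pos: [0.5542, 0.0529, 0.0029]
ee_rot: [[0.987, 0.158, 0.001], [0.158, -0.987, 0.001], [0.001, -0.0, -1.0]]
force: [-0.8, 3.4, 2.3]
width: 0.002
grip_force: 2.0
```

>>> carry_out:
  delta_pos:
    - [0,-0.15,0]
    - [0,-0.3,0]
    - [0,-0.3,-0.4]
    - [0,-0.3,-0.8]
    - [0,-0.3,-0.9]
  twist: [0,0,0,0,0]
  hand: [-1,-1,-1,-1,-1]

```text
time: 11.68
eef_pos: [0.5515, 0.0825, 0.0979]
ee_rot: [[0.987, 0.159, 0.01], [0.159, -0.987, -0.001], [0.009, 0.003, -1.0]]
force: [1.9, -0.4, 0.9]
width: 0.004
grip_force: 0.0
```

```bash
python3 -c "
from h import *
where();print(arm.state()['force'])"
```

```text
nt [[0.5803, -0.2022], [0.5954, -0.0741]]
tcp nt [ 0.5576 -0.0074] z 0.0975 face n 0.6426 mark t -0.1349
[1.0311183  0.18005918 2.52613911]
```

>>> carry_out:
  delta_pos:
    - [-0.2,0.26,0]
    - [-0.4,0.52,0]
    - [-0.6,0.78,0]
    - [-0.8,1,0]
    - [-0.9,1,0]
  twist: [0,0,0,0,0]
  hand: [0,1,1,1,1]

```text
time: 12.15
eef_pos: [0.4746, -0.0335, 0.0913]
ee_rot: [[0.988, 0.155, -0.001], [0.155, -0.988, -0.001], [-0.001, 0.001, -1.0]]
force: [0.7, 0.6, -0.2]
width: 0.361
grip_force: 0.0
```

>>> carry_out:
  delta_pos:
    - [-0.07,0.13,0]
    - [-0.07,0.27,0]
    - [-0.07,0.27,0]
    - [-0.07,0.27,0]
    - [-0.07,0.27,0]
  twist: [0,0,0,0,0]
  hand: [1,1,1,1,1]

```text
time: 12.57
eef_pos: [0.4732, -0.0575, 0.0915]
ee_rot: [[0.987, 0.158, -0.001], [0.158, -0.987, 0.0], [-0.001, -0.0, -1.0]]
force: [0.0, -0.0, -0.3]
width: 0.734
grip_force: 0.0
```

>>> carry_out:
  delta_pos:
    - [0,0,0.15]
    - [0,0,0.3]
    - [0,0,0.45]
    - [0,0,0.5]
    - [0,0,0.5]
  twist: [0,0,0,0,0]
  hand: [1,1,1,1,1]

```text
time: 12.98
eef_pos: [0.4729, -0.0571, 0.041]
ee_rot: [[0.987, 0.159, -0.002], [0.159, -0.987, 0.001], [-0.002, -0.001, -1.0]]
force: [-0.2, 0.3, 0.1]
width: 0.997
grip_force: 0.0
```

```bash
python3 - <<'E'
from h import *
where();s=arm.state();print(s['force'],s['width'])
p=np.array(s['eef_pos']);R=np.array(s['ee_rot'])
for a in(.025,0,-.011):print(a,((proj('wrist',[p+R[:,2]*a+R[:,0]*.009+R[:,1]*y for y in(-.053,.053)])-[0,0])).round().tolist())
for a in(.025,0,-.011):print(a,((proj('scene',[p+R[:,2]*a+R[:,1]*y for y in(-.053,.053)])-[250,100])*2.5).round().tolist())
w=arm.read_camera('wrist');sc=arm.read_camera('scene')
cv2.imwrite('pics/f.png',np.hstack([cv2.resize(w[:300,:,::-1],(427,200)),cv2.resize(sc[100:240,250:399,::-1],(372,350))[:200]]) if 0 else np.vstack([cv2.resize(w[:330,:,::-1],(480,248)),cv2.resize(sc[100:240,250:390,::-1],(350,350))[:,:350] if 0 else cv2.copyMakeBorder(cv2.resize(sc[100:240,250:390,::-1],(350,350)),0,0,0,130,cv2.BORDER_CONSTANT)]))
E
```

```text
nt [[0.5105, -0.1955], [0.5803, -0.2022], [0.5245, -0.0658], [0.5954, -0.0741]]
centre nt [ 0.5527 -0.1344] rect [130.4  71.4] 83.8
tcp nt [ 0.4579 -0.1327] z 0.0418 face n 0.6426 mark t -0.1349
[-0.07332512 -0.72562875  0.69674357] 0.999139833259817
0.025 [[242.0, 210.0], [402.0, 210.0]]
0 [[230.0, 223.0], [413.0, 223.0]]
-0.011 [[224.0, 230.0], [419.0, 230.0]]
0.025 [[211.0, 262.0], [151.0, 215.0]]
0 [[211.0, 248.0], [151.0, 200.0]]
-0.011 [[212.0, 242.0], [150.0, 194.0]]
```

View pics/f.png

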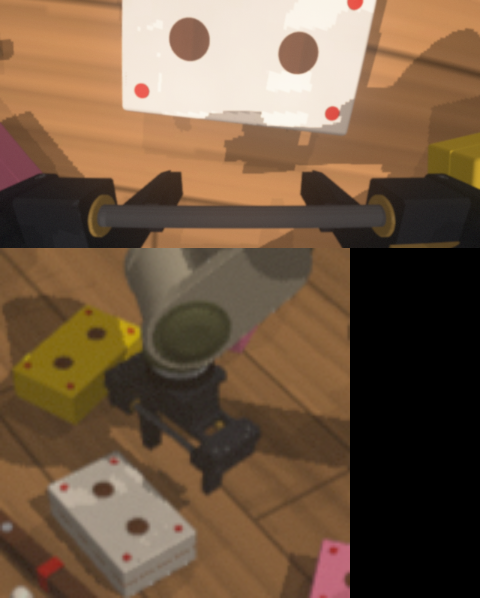

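The wrist part shows the mould almost square, with its near dots at (142,90) and (333,113). The scene part shows the open fingertips at (210,490) and (150,445), about 1 cm above the TCP, which matches what I found before. I'll lower and push with both fingertips.

>>> carry_out:
  delta_pos:
    - [0,0,0.1]
    - [0,0,0.2]
    - [0,0,0.3]
    - [0,0,0.4]
    - [0,0,0.4]
  twist: [0,0,0,0,0]
  hand: [1,1,1,1,1]

```text
time: 13.55
eef_pos: [0.4732, -0.0577, 0.0014]
ee_rot: [[0.987, 0.158, -0.001], [0.158, -0.987, 0.0], [-0.001, -0.001, -1.0]]
force: [0.5, -1.0, 0.3]
width: 1.002
grip_force: 0.0
```

>>> carry_out:
  delta_pos:
    - [0.08,0,0]
    - [0.16,0,0]
    - [0.24,0,0]
    - [0.3,0,0]
    - [0.36,0,0]
  twist: [0,0,0,0,0]
  hand: [1,1,1,1,1]

```text
time: 13.97
eef_pos: [0.5093, -0.0523, 0.0024]
ee_rot: [[0.987, 0.158, -0.001], [0.158, -0.987, -0.001], [-0.001, 0.0, -1.0]]
force: [-5.1, -4.3, 2.8]
width: 1.003
grip_force: 3.0
```

>>> carry_out:
  delta_pos:
    - [0.04,0,0]
    - [0.08,0,0]
    - [0.12,0,0]
    - [0.16,0,0]
    - [0.2,0,0]
  twist: [0,0,0,0,0]
  hand: [1,1,1,1,1]

```text
time: 14.38
eef_pos: [0.5277, -0.0488, 0.0023]
ee_rot: [[0.987, 0.159, -0.004], [0.159, -0.987, 0.0], [-0.004, -0.001, -1.0]]
force: [-9.8, -1.7, 7.5]
width: 1.0
grip_force: 4.9
```

```bash
python3 - <<'E'
from h import *
where();s=arm.state();print(s['force'],s['width'])
E
```

```text
nt [[0.5388, -0.1931], [0.6093, -0.1927], [0.5387, -0.0636], [0.6093, -0.0622]]
centre nt [ 0.574  -0.1279] rect [ 70.6 130.8] 0.0
tcp nt [ 0.5139 -0.133 ] z 0.0023 face n 0.6426 mark t -0.1349
[-5.53664876 -0.8861741   3.68496875] 1.0004468659459926
```

>>> carry_out:
  delta_pos:
    - [0.04,0,0]
    - [0.08,0,0]
    - [0.11,0,0]
    - [0.13,0,0]
    - [0.15,0,0]
  twist: [0,0,0,0,0]
  hand: [1,1,1,1,1]

```text
time: 14.85
eef_pos: [0.5425, -0.0463, 0.0023]
ee_rot: [[0.987, 0.159, -0.004], [0.159, -0.987, 0.0], [-0.004, -0.001, -1.0]]
force: [-9.5, -0.7, 6.6]
width: 1.001
grip_force: 4.8
```

>>> carry_out:
  delta_pos:
    - [0.01,0,0]
    - [0.02,0,0]
    - [0.03,0,0]
    - [0.03,0,0]
  twist: [0,0,0,0]
  hand: [1,1,1,1]

```text
time: 15.18
eef_pos: [0.5456, -0.0458, 0.0023]
ee_rot: [[0.987, 0.159, -0.003], [0.159, -0.987, 0.0], [-0.003, -0.001, -1.0]]
force: [-7.5, -0.0, 5.7]
width: 1.002
grip_force: 4.0
```

```bash
python3 - <<'E'
from h import *
where();s=arm.state();print(s['force'],s['width'])
E
```

```text
nt [[0.6274, -0.1935], [0.5584, -0.1924], [0.6276, -0.0629], [0.5567, -0.0632]]
centre nt [ 0.5925 -0.128 ] rect [130.6  70.9] 89.9
tcp nt [ 0.5311 -0.1329] z 0.0023 face n 0.6426 mark t -0.1349
[-7.7122188  -0.73813239  5.32088346] 0.9964817204227446
```

Centre n is about 0.5925, so it should be almost touching. I'll push in 1 mm steps until the force rises.

>>> carry_out:
  delta_pos:
    - [0.01,0,0]
    - [0.01,0,0]
    - [0.02,0,0]
    - [0.02,0,0]
  twist: [0,0,0,0]
  hand: [1,1,1,1]

```text
time: 15.57
eef_pos: [0.546, -0.0457, 0.0023]
ee_rot: [[0.987, 0.159, -0.007], [0.159, -0.987, -0.0], [-0.007, -0.001, -1.0]]
force: [-16.2, -4.3, 10.5]
width: 1.001
grip_force: 8.3
```

```bash
python3 - <<'E'
from h import *
where();s=arm.state();print(s['force'])
E
```

```text
nt [[0.5577, -0.1923], [0.6274, -0.1935], [0.6284, -0.0637], [0.5574, -0.0628]]
centre nt [ 0.5927 -0.1281] rect [130.2  71. ] 89.6
tcp nt [ 0.5315 -0.1329] z 0.0023 face n 0.6426 mark t -0.1349
[-15.74932697  -3.54406318   9.94295942]
```

It's blocked by the fence with the force up to 16 N. I'll press 1 mm more to seat both ends, then back straight out and up.

>>> carry_out:
  delta_pos:
    - [0.01,0,0]
    - [0.01,0,0]
  twist: [0,0]
  hand: [1,1]

```text
time: 15.78
eef_pos: [0.5459, -0.0457, 0.0023]
ee_rot: [[0.987, 0.16, -0.009], [0.16, -0.987, -0.0], [-0.009, -0.001, -1.0]]
force: [-20.7, -6.1, 14.7]
width: 1.0
grip_force: 11.0
```

>>> carry_out:
  delta_pos:
    - [-0.05,0,0]
    - [-0.2,0,0]
    - [-0.5,0,0]
    - [-0.5,0,-0.3]
    - [-0.5,0,-0.6]
  twist: [0,0,0,0,0]
  hand: [1,1,1,1,1]

```text
time: 16.2
eef_pos: [0.4983, -0.0531, 0.0619]
ee_rot: [[0.987, 0.158, -0.004], [0.158, -0.987, 0.002], [-0.004, -0.002, -1.0]]
force: [1.4, -0.8, 0.5]
width: 0.999
grip_force: 0.0
```

>>> carry_out:
  delta_pos:
    - [-0.1,0,-0.3]
    - [-0.3,0,-0.6]
    - [-0.5,0,-0.9]
    - [-0.5,0,-0.9]
    - [-0.5,0,-0.9]
  twist: [0,0,0,0,0]
  hand: [1,1,1,1,1]

```text
time: 16.62
eef_pos: [0.4513, -0.0617, 0.1537]
ee_rot: [[0.987, 0.158, 0.004], [0.158, -0.987, -0.002], [0.004, 0.002, -1.0]]
force: [-0.6, 0.4, -1.4]
width: 1.001
grip_force: 0.0
```

```bash
python3 - <<'E'
from h import *
where();s=arm.state();print(s['force'],s['time'])
im=arm.read_camera('top');c=mould('top',im,(280,140,385,225))
q=onplane('top',c.reshape(-1,2),.05);print(cv2.minAreaRect((np.c_[q@N,q@T]*1000).astype(np.float32)))
d=cv2.absdiff(im,cv2.imread('pics/top0.png')[...,::-1]).max(2)
for n,(x,y) in dict(fig=(311,135),jar=(343,128),trim=(242,200),cup=(418,150),yel=(427,218),pink=(249,249)).items(): print(n,np.percentile(d[y-10:y+10,x-12:x+12],95))
E
```

```text
nt [[0.6274, -0.1935], [0.5584, -0.1924], [0.5579, -0.0623], [0.628, -0.0633]]
centre nt [ 0.5929 -0.1279] rect [130.9  70.1] 89.7
tcp nt [ 0.4355 -0.1333] z 0.1524 face n 0.6426 mark t -0.1349
[0.34773622 0.12244682 0.66942502] 16.6667
((596.5347290039062, -127.45687866210938), (161.25160217285156, 114.24100494384766), 88.99684143066406)
fig 30.0
jar 20.0
trim 28.0
cup 4.0
yel 70.0
pink 20.0
```

```bash
python3 - <<'E'
from h import *
a=cv2.imread('pics/top0.png')[...,::-1].copy();b=arm.read_camera('top')
for im in(a,b):
    h=cv2.cvtColor(im,cv2.COLOR_RGB2HSV);m=(h[...,0]>20)&(h[...,0]<32)&(h[...,1]>150);m[:,:390]=0;m[:,470:]=0
    print(np.round(cv2.minAreaRect(big(m))[0],1))
print(arm.finish_job())
E
```

```text
[426.  219.3]
[425.5 219.2]
the job is handed in; nothing more can be done
None
```

The mould's long side is flat against the fence to within about 0.5°, with the red mark about 7 mm from the middle of that side. In my first push the fingertip rode up onto the mould's top edge and pressed down with about 35 N (the limit is 40 N). I saw no sign of anything else moving, the arm is clear, and the job was handed in at about 17 s.

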